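Empty the casting machine's covered catch tray into the tote

ROBOT

A 6-joint arm with a two-finger parallel gripper is mounted at the origin on the work surface. World frame = base frame: x ahead of the robot, y to its left, z up, the work surface at z = 0. Lengths are in mm, angles in rad, forces in N, time in s.
With the tool pointing down it reaches from about 400 to 925 mm from the base axis. Payload 12.5 kg.
Tool frame: the origin (TCP) lies at the very end of the fingers, on their centre line; the grasp point (between the pads) lies 19 mm behind it; z points along the fingers, y is the direction in which the jaws open and shut (so a half turn about z gives the same grasp; the last joint's range is limited). The gripper opens to 95 mm and grips with 3 to 60 N. Pads are 20 mm wide; open, the fingers measure 119 mm over their backs; the gripper's body (75 mm by 180 mm) begins 59 mm behind the grasp point.
Start: joints at [-1.454, 0.491, 1.559, -0, 1.092, -0.106], TCP at [138.123, -609.565, 214.661] pointing down, gripper open.
Joint ranges: [-3.1, 3.1], [-0.84, 2.19], [0.05, 2.79], [-1.13, 4.28], [0.06, 2.93], [-2.69, 2.69]. Speed limits (rad/s): [2.22, 2.22, 2.79, 3.14, 3.14, 3.14].

INTERFACE

Orientations are given as [roll, pitch, yaw] about the fixed x, y, z axes, in that order (R = Rz(yaw) Ry(pitch) Rx(roll)).
In Python, from cell import env gives the robot as it stands.
- The arm moves only by the shell command python3 -m pendant 'ROWS'. ROWS is JSON, a list that holds one entry, the list of rows, each a list of 5 numbers: the opening, from 0 (shut) to 1 (fully open), then the shift along the tool's x, y, z in m, then the turn about the tool's z in rad. A call has exactly 8 rows; each row is the pose to reach, as a shift and turn from the pose commanded when the call began, along the tool's axes at that moment; what a row does not reach only later rows make up. A row lasts 1/10 s, in which the tool goes at most 50 mm and 8.59 degrees, less where a joint would pass 70% of its speed; a pose out of reach is approached as far as the arm can. A call with a gripper value outside its range is refused whole. The fingers move at their own pace and stop on an object; the grip force is fixed at half the most. Time passes only in rows, so rows that repeat a pose let the fingers close, or fill a call up. It gives the time, the measured TCP pose, the force and the opening at its end, in the units of the state.
- env.state(): the state, without advancing time (a new reading comes with each control period).
- env.read_camera(name): name is "side" or "top"; returns a dict with "image" (384x512x3 uint8, blue, green, red), "range_z" (384x512 float32, mm along the optical axis (not along the pixel's ray), 0 where there is no reading), "fx", "fy", "cx", "cy" (pixels), "rvec" (rotation vector, rad) and "tvec" (3), from world to camera coordinates, as OpenCV has them. Camera axes: x right, y down, z forward; pixel columns grow to the right and rows downward; lengths in mm; the calibration is good to about 2 mm. A picture is of the moment at which its call begins.
- env.job_done(): hands the job in, once; it reports no verdict.
The state is a dict: "t": time; "joints": joint angles; "qvel": joint speeds; "tau": joint torques, N m; "eef_pos": TCP position; "tcp_rot": TCP orientation; "ft_force": force on the tool from outside, world axes, zero at the start; "moment": the same for the moment, N m; "opening": opening from 0.0 (shut) to 1.0 (fully open).
Only numpy, scipy, OpenCV 4.12 (cv2) and the standard library are available. Lean on these libraries where they do the work, as an engineer would, in place of code of your own. Each camera call takes 0.05 s, during which the arm holds its last target. There are 200 camera calls.

TASK

Empty the casting machine's catch tray: slide its clear cover all the way back into the machine, move the two cast test bars into the open grey tote, and then slide the cover fully shut again. Set the bars down in the tote, do not drop them; they and the bar already in there must all lie flat on its floor, none resting on another. The scrap sprue stays in the tray, and the other things on the bench stay where they are.

Things in the scene. Friction and masses are not known exactly. Their poses are not given: they have to be found in the camera images.
- machine: cream bench casting machine, fixed. Origin on the bench top (z = 0) under the centre of the catch tray; own x along the tray's width, own y from the tray towards the machine, z up. The machine's case, behind tray and plinth: x -220..220, y 280..600, up to z 335 mm, with a drum of radius 100 on its +x end.
- tray (a point): centre of the catch tray's floor, 12 mm above the bench, axes as the machine's. Steel tray, inside 300 (x) x 200 (y); walls 5 thick, their top 34 above this floor; along the two short sides, just outside the inside, run the cover's guide channels, 14 wide, their top 46 above this floor (58 above the bench).
- plinth (a point): centre of the top of the low flat plinth between tray and machine case, 332 (machine x) x 180 (machine y), top 58 mm above the bench, axes as the machine's. It starts at the tray's rear edge; the cover slides into a pocket inside it.
- cover (a joint): travel in m of the tray's cover along the machine's +y: 0 = fully shut (end stop), 0.165 = fully open (end stop). A clear plastic sheet 308 x 200 x 4, upper face 53 mm above the bench, held in the guide channels; it slides level into the plinth and stays where it is left. About 4 N moves it.
- rail (a point): centre of the cover's upright dark steel pull rail on the sheet's edge farthest from the case: 240 long (machine x), 6 thick (machine y), 52 to 82 mm above the bench, point at 67. It moves with the cover: machine y -97 (shut) to 68 (open). Push it from either side; fingertips at 62 clear the plinth top, tray and channels.
- bar_a_mid (a point): flat cast test bar, bare aluminium, 110 long x 18 thick, dog-bone outline: two end blocks 30 long x 28 wide joined by a waist 50 long x 16 wide. Point: the bar's centre, 9 mm above the face it lies on; x along its length, y across, z up. About 160 g. Starts lying flat in the catch tray, under the cover.
- bar_b_mid (a point): flat cast test bar, bare aluminium, 110 long x 18 thick, dog-bone outline: two end blocks 30 long x 28 wide joined by a waist 50 long x 16 wide. Point: the bar's centre, 9 mm above the face it lies on; x along its length, y across, z up. About 160 g. Starts lying flat in the catch tray, under the cover.
- sprue_mid (a point): scrap sprue of the same bare metal, 95 long: a round pouring cup 44 diameter x 26 high at its -x end, then a thin runner with a short crosspiece at its +x end. The point is near its middle, 10 mm above the tray floor; x along its length. It starts in the tray with the bars and stays there.
- tote: open grey plastic tote standing loose on the bench, outside 180 (own x) x 250 (own y) x 55 high, walls and floor 5 thick, 1.2 kg. Origin at the centre of its underside.
- tote_in (a point): centre of the tote's inner floor, 5 mm above the bench, axes as the tote's.
- bar_old_mid (a point): flat cast test bar, bare aluminium, 110 long x 18 thick, dog-bone outline: two end blocks 30 long x 28 wide joined by a waist 50 long x 16 wide. Point: the bar's centre, 9 mm above the face it lies on; x along its length, y across, z up. About 160 g. This one lies in the tote from the start and stays in it.
- flux_mid (a point): standing amber bottle, 38 diameter x 140 high, between tray and tote; point at mid height. Bystander.
- crucible_mid (a point): white ceramic crucible (cup), 68 diameter x 70 high, standing on the plinth close behind the tray, its centre 48 to 60 behind the tray's rear edge, anywhere within 100 of the plinth's middle along its width; point at mid height. The hand that shuts the cover has to go down beside it. Bystander.
- flask_mid (a point): steel casting flask (open tube), 90 diameter x 90 high, at the far side; point at mid height. Bystander.
- hammer_mid (a point): hammer 260 long lying on the bench right of the tote; the point is near its middle. Bystander.
- brush_mid (a point): hand brush 170 long lying on the machine's plinth, behind the tray, near the case, along the machine's x; the point is near its middle. Bystander.
Mind the look-alikes: they are no part of the job. What is shaped like the part that bears bar_old_mid but pink or purple is not meant.

How it is judged (in metres and radians):
On the way, in this order (a step that is already met when the one before it is completed fails the run):
1. the cover is slid all the way back (within 15 mm of its open stop) (value of joint cover above 0.15 m), for 0.1 s.
2. both test bars lie flat on the tote's floor and are let go (x of bar_a_mid in the frame of tote_in between -0.09 and 0.09 m and y of bar_a_mid in the frame of tote_in between -0.125 and 0.125 m and z of bar_a_mid in the frame of tote_in between 0.003 and 0.013 m and angle between the z axis of each of bar_a_mid, bar_b_mid and the z axis of tote_in, either way round below 0.12 rad and contact force between the fingers and bar_a below 0.1 N and x of bar_b_mid in the frame of tote_in between -0.09 and 0.09 m and y of bar_b_mid in the frame of tote_in between -0.125 and 0.125 m and z of bar_b_mid in the frame of tote_in between 0.003 and 0.013 m and contact force between the fingers and bar_b below 0.1 N), for 0.2 s.
At the end, for the whole second after the job is handed in: The cover is fully shut (within 6 mm of its stop); both test bars and the bar that was already there are inside the tote, each flat on its floor (within 7 degrees and 4 mm in height, so none on another), at rest; the sprue lies in the tray (value of joint cover below 0.006 m and x of bar_a_mid in the frame of tote_in between -0.09 and 0.09 m and y of bar_a_mid in the frame of tote_in between -0.125 and 0.125 m and z of bar_a_mid in the frame of tote_in between 0.003 and 0.013 m and angle between the z axis of each of bar_a_mid, bar_b_mid, bar_old_mid and the z axis of tote_in, either way round below 0.12 rad and x of bar_b_mid in the frame of tote_in between -0.09 and 0.09 m and y of bar_b_mid in the frame of tote_in between -0.125 and 0.125 m and z of bar_b_mid in the frame of tote_in between 0.003 and 0.013 m and x of bar_old_mid in the frame of tote_in between -0.09 and 0.09 m and y of bar_old_mid in the frame of tote_in between -0.125 and 0.125 m and z of bar_old_mid in the frame of tote_in between 0.003 and 0.013 m and x of sprue_mid in the frame of machine between -0.15 and 0.15 m and y of sprue_mid in the frame of machine between -0.1 and 0.1 m and z of sprue_mid in the frame of machine below 0.04 m and linear speed of each of bar_a, bar_b, bar_old, sprue below 0.02 m/s); the robot touches nothing.
It fails at once if a test bar is let go more than about 30 mm above its resting height in the tote ((contact force between the fingers and bar_a below 0.02 N and z of bar_a_mid in the frame of tote_in above 0.04 m and x of bar_a_mid in the frame of tote_in between -0.09 and 0.09 m and y of bar_a_mid in the frame of tote_in between -0.125 and 0.125 m) or (contact force between the fingers and bar_b below 0.02 N and z of bar_b_mid in the frame of tote_in above 0.04 m and x of bar_b_mid in the frame of tote_in between -0.09 and 0.09 m and y of bar_b_mid in the frame of tote_in between -0.125 and 0.125 m)).
It fails at once if a bystander on the bench or plinth (bottle, crucible, flask, hammer, brush) is moved more than 30 mm (distance of any of flux_mid, crucible_mid, flask_mid, hammer_mid, brush_mid from where it was at the start of the episode above 0.03 m).
It also fails if it takes over 72 s, if anything falls off the work surface, if the arm or the gripper's body presses on something with over 40 N, if the wrist force passes 120 N, or if a joint passes its speed limit or range.

## Working session

There is one attempt and no reset: what is moved stays moved. The work goes in short steps, Python scripts to look and compute and a shell command to move; the robot and the scene stay as the last step left them, time stands still between calls to the robot, and variables do not carry over. Pictures are saved under pics/ and viewed, about 8 in all and at most 12, crops included, and the job is handed in when it is done.

```bash
mkdir -p pics; ls; cat > h.py <<'E'
import numpy as np, cv2
from cell import env
def cam(n):
    c=env.read_camera(n); c['R']=cv2.Rodrigues(np.array(c['rvec'],float))[0]; c['t']=np.array(c['tvec'],float).ravel(); return c
def ray(c,u,v,z):
    d=c['R'].T@np.array([(u-c['cx'])/c['fx'],(v-c['cy'])/c['fy'],1.]); o=-c['R'].T@c['t']
    return o+d*(z-o[2])/d[2]
def cloud(c):
    Z=c['range_z'].astype(float); v,u=np.mgrid[:Z.shape[0],:Z.shape[1]]
    P=np.stack([(u-c['cx'])/c['fx']*Z,(v-c['cy'])/c['fy']*Z,Z],-1)
    P=(P-c['t'])@c['R']; P[Z<=0]=np.nan; return P
def proj(c,p):
    q=c['R']@np.array(p,float)+c['t']; return c['fx']*q[0]/q[2]+c['cx'],c['fy']*q[1]/q[2]+c['cy']
E
python3 - <<'E'
from h import *
for n in('top','side'):
    c=cam(n); cv2.imwrite(f'pics/{n}0.png',cv2.resize(c['image'],(800,600),interpolation=cv2.INTER_CUBIC)); print(n,c['fx'],c['cx'],c['cy'],-c['R'].T@c['t'],c['R'].round(2).tolist())
    np.savez(f'{n}0.npz',**{k:c[k] for k in('image','range_z','fx','fy','cx','cy','R','t')})
print(env.state())
E
```

```text
pics
top 436.79790646248824 255.78619620191256 187.35571798362463 [ 322.98311672  -50.48587204 1564.19019078] [[0.03, -1.0, 0.01], [-0.99, -0.03, -0.13], [0.13, -0.0, -0.99]]
side 460.8474160211916 253.1804410949618 194.95825983583808 [  352.73496863 -1133.59142059  1414.13076741] [[0.99, -0.13, 0.01], [-0.09, -0.76, -0.64], [0.09, 0.64, -0.77]]
{'t': 0.1, 'joints': array([-1.45358877e+00,  4.91461750e-01,  1.55938539e+00, -3.68080948e-05,
        1.09168996e+00, -1.05615894e-01]), 'qvel': array([ 0.00070167, -0.00100535, -0.00136494,  0.00073906, -0.00139356,
        0.00069478]), 'tau': array([ 2.02096613e-03, -6.13623619e+01, -2.58604342e+01,  6.93770265e-02,
        4.70720977e-02, -5.76304001e-05]), 'eef_pos': array([ 138.09391328, -609.33568423,  214.14457336]), 'tcp_rot': array([-3.14065003e+00, -6.70974564e-05,  2.22840403e-01]), 'ft_force': array([ 0.34797475,  0.73157629, -0.10977007]), 'moment': array([-0.02199847, -0.00785803,  0.03693059]), 'opening': 1.0002948454834402}
```

View pics/top0.png

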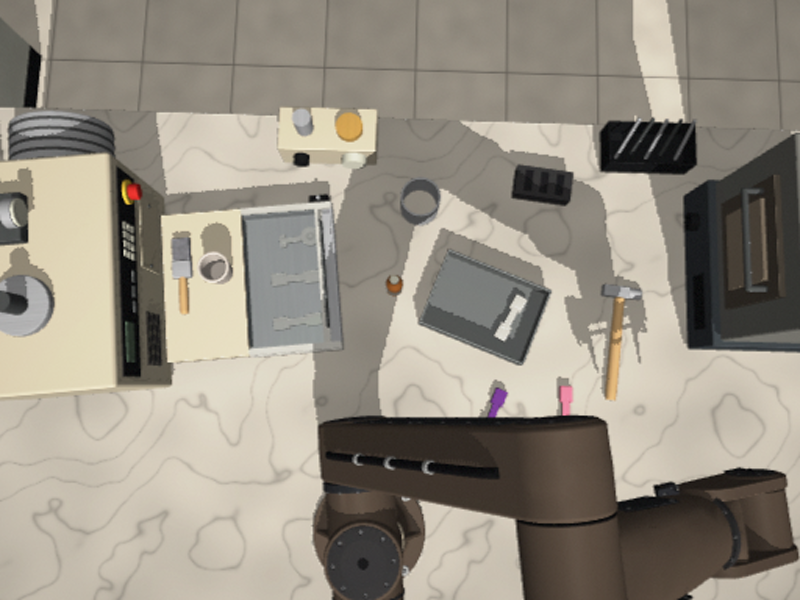

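View pics/side0.png

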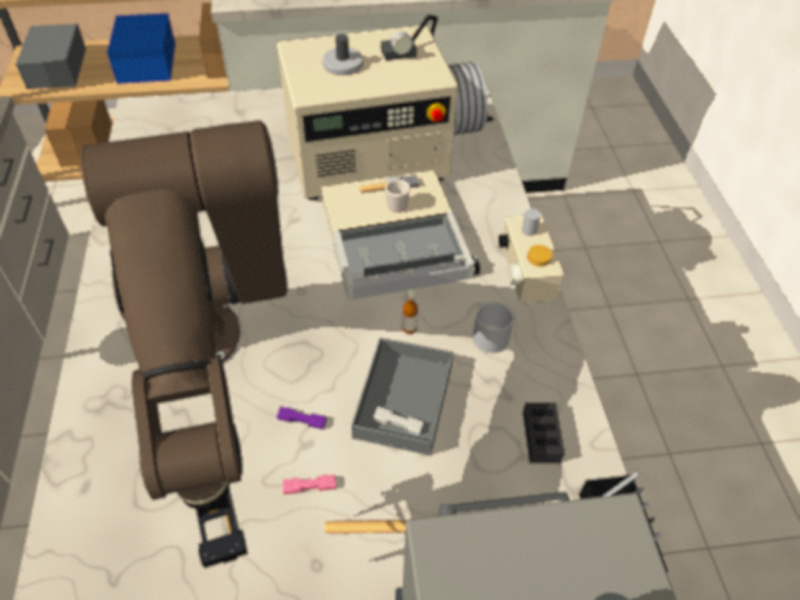

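The top view shows the tray at about (290,280), with the sprue at (295,238) and the bars at (295,278) and (298,320). The plinth and crucible are to the left at (215,265). The tote is at (485,305) with the old bar at (512,317). The bottle is at (394,284), the flask at (420,200), and the decoys at (497,400) and (566,400). The side view agrees.

```bash
python3 - <<'E'
from h import *
d=dict(np.load('top0.npz')); c=d; P=cloud(c); img=c['image']; hsv=cv2.cvtColor(img,cv2.COLOR_BGR2HSV)
def rect(m,name,z,box):
    m=m.astype(np.uint8); b=np.zeros_like(m); x0,y0,x1,y1=[int(k*.64) for k in box]; b[y0:y1,x0:x1]=1; m=m*b
    cs,_=cv2.findContours(m,0,1)
    for k in sorted(cs,key=cv2.contourArea)[::-1][:3]:
        if len(k)<5: continue
        w=np.array([ray(c,*q[0],z)[:2] for q in k],np.float32)
        r=cv2.minAreaRect(w); print(name,'area',cv2.contourArea(k),'pix',k.mean(0)[0].round(),'ctr',np.round(r[0],1),'sz',np.round(r[1],1),'ang',round(r[2],1), np.round(cv2.boxPoints(r)).tolist())
z=P[...,2]
rect((z>50)&(z<66),'plinth+chan',58,(150,170,360,370))
rect((hsv[...,2]>180)&(z>48)&(z<70),'plinthbright',58,(150,170,250,370))
rect((z>30)&(z<64),'toterim',55,(405,230,570,380))
rect((z>18)&(z<30)&(hsv[...,2]>150),'oldbar',23,(480,260,540,360))
rect((z>72)&(z<95),'rail',82,(300,180,350,370))
rect((z>100)&(z<140),'crucible',128,(185,230,245,300))
rect((z>110),'bottle',140,(380,260,410,300))
rect((z>70),'flask',90,(395,165,445,235))
for q in((276,278),(298,320),(275,320),(320,270),(260,340),(480,280)):
    print(q,P[int(q[1]*.64),int(q[0]*.64)].round(1))
crop=img[118:232,90:222]; cv2.imwrite('pics/crop1.png',cv2.resize(crop,None,fx=6,fy=5.26*0+6,interpolation=cv2.INTER_CUBIC)[:600])
E
```

```text
plinth+chan area 9570.0 pix [155. 178.] ctr [560.8 286.4] sz [392.1 389.5] ang 6.8 [[343.0, 457.0], [389.0, 70.0], [778.0, 116.0], [733.0, 503.0]]
plinthbright area 4702.5 pix [131. 181.] ctr [531.4 372.2] sz [332.2 198.2] ang 6.6 [[355.0, 452.0], [378.0, 255.0], [708.0, 293.0], [685.0, 490.0]]
toterim area 3608.5 pix [310. 196.] ctr [ 498.9 -244.1] sz [249.3 182.4] ang 69.3 [[370.0, -328.0], [540.0, -393.0], [628.0, -160.0], [458.0, -95.0]]
oldbar area 152.5 pix [327. 202.] ctr [ 479.8 -306.5] sz [ 26.4 108.6] ang 61.9 [[426.0, -293.0], [522.0, -344.0], [534.0, -320.0], [438.0, -269.0]]
rail area 63.5 pix [207. 174.] ctr [562.3 116.1] sz [237.8   6.7] ang 6.7 [[444.0, 106.0], [445.0, 99.0], [681.0, 127.0], [680.0, 133.0]]
crucible area 309.5 pix [136. 171.] ctr [558.8 344.2] sz [64.1 70.1] ang 1.7 [[526.0, 378.0], [528.0, 308.0], [592.0, 310.0], [590.0, 380.0]]
bottle area 21.0 pix [252. 179.] ctr [539.7 -39.4] sz [16.4 16.5] ang 47.0 [[528.0, -40.0], [540.0, -51.0], [551.0, -39.0], [539.0, -28.0]]
flask area 496.0 pix [268. 126.] ctr [733.4 -92.5] sz [89.2 86.9] ang 1.7 [[687.0, -50.0], [690.0, -137.0], [779.0, -135.0], [777.0, -48.0]]
(276, 278) [551.6 224.7  56.4]
(298, 320) [459.4 172.7  47.5]
(275, 320) [457.9 221.3  47.5]
(320, 270) [572.8 128.4  52.5]
(260, 340) [411.1 251.6  57.3]
(480, 280) [ 566.4 -238.9    4.1]
```

View pics/crop1.png

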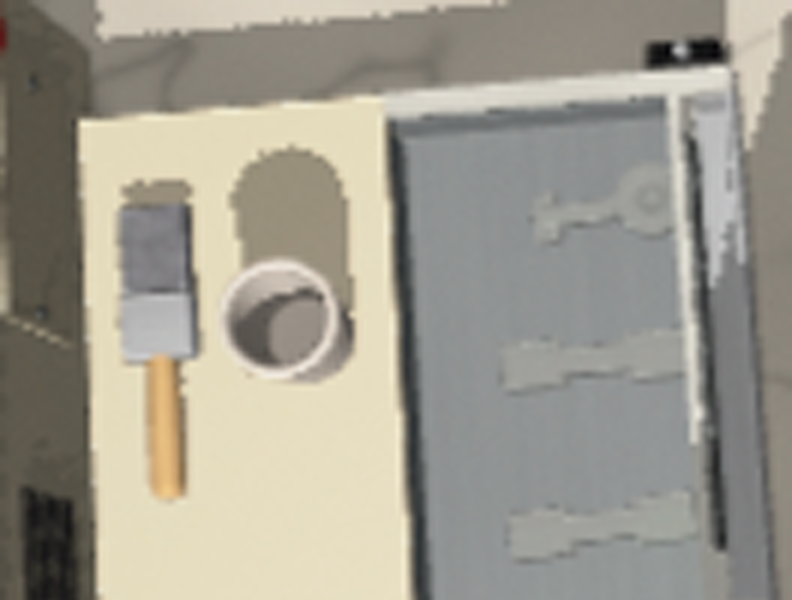

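The cover appears to start about 20 mm open, with the rail at about (562,116). Machine yaw is about 6.7°. The scale and heights check out: rail 238 long, tote 249x182, old bar 109x26. Next I move in front of the rail with the gripper shut.

```bash
python3 -m pendant '[[[0,0.035,-0.035,0,-0.09],[0,0.07,-0.07,0,-0.18],[0,0.105,-0.105,0,-0.27],[0,0.14,-0.14,0,-0.36],[0,0.175,-0.175,0,-0.45],[0,0.21,-0.21,0,-0.54],[0,0.245,-0.245,0,-0.63],[0,0.28,-0.28,0,-0.72]]]'
cat >> h.py <<'E'
def to(x,y,z,yaw=None,pos=None,y0=None):
    "print shift/turn in tool axes from current state to world target"
    s=env.state(); p=np.array(s['eef_pos'] if pos is None else pos); a=s['tcp_rot'][2] if y0 is None else y0
    d=np.array([x,y,z])-p; c,sn=np.cos(a),np.sin(a)
    print('shift',np.round([(d[0]*c+d[1]*sn)/1e3,(d[0]*sn-d[1]*c)/1e3,-d[2]/1e3],4),'turn',None if yaw is None else round(a-yaw,3),'| t',round(s['t'],2),'pos',p.round(1),'rot',np.round(s['tcp_rot'],3),'F',np.round(s['ft_force'],1),'op',round(s['opening'],3))
E
python3 - <<'E'
from h import *
to(567.6,71.4,214,1.688)
c=dict(np.load('top0.npz'))
for u,v,z in((156.3,176.3,58),(215.3,176.3,46),(215.3,176.3,58)): print(ray(c,u,v,z).round(1))
E
```

```text
t: 0.9
eef_pos: [349.9, -272.8, 214.6]
tcp_rot: [3.142, 0.0, 0.946]
ft_force: [0.9, 0.1, -0.2]
opening: 0.384
shift [ 0.4065 -0.0247  0.0006] turn -0.742 | t 0.9 pos [ 349.9 -272.8  214.6] rot [3.142 0.    0.946] F [ 0.9  0.1 -0.2] op 0.384
[551.8 293.1  58. ]
[559.8  88.8  46. ]
[557.9  87.7  58. ]
```

```bash
python3 -m pendant '[[[0,0.05,-0.003,0,-0.093],[0,0.1,-0.006,0,-0.186],[0,0.15,-0.009,0,-0.279],[0,0.2,-0.012,0,-0.372],[0,0.25,-0.015,0,-0.465],[0,0.3,-0.018,0,-0.558],[0,0.35,-0.021,0,-0.65],[0,0.4,-0.024,0,-0.742]]]' >/dev/null
python3 -m pendant '[[[0,0,0,0.03,0],[0,0,0,0.07,0],[0,0,0,0.11,0],[0,0,0,0.14,0],[0,0,0,0.152,0],[0,0,0,0.152,0],[0,0,0,0.152,0],[0,0,0,0.152,0]]]'
```

```text
t: 2.5
eef_pos: [565.3, 62.5, 64.2]
tcp_rot: [3.139, 0.0, 1.685]
ft_force: [-0.1, -0.3, 0.9]
opening: 0.003
```

```bash
python3 -m pendant '[[[0,0.03,0,0.001,0],[0,0.045,0,0.001,0],[0,0.065,0,0.001,0],[0,0.09,0,0.001,0],[0,0.115,0,0.001,0],[0,0.14,0,0.001,0],[0,0.16,0,0.001,0],[0,0.175,0,0.001,0]]]'
python3 - <<'E'
from h import *
c=cam('top'); P=cloud(c); cv2.imwrite('pics/top1.png',cv2.resize(c['image'][110:240,90:240],None,fx=4.6,fy=4.6,interpolation=cv2.INTER_CUBIC))
E
```

```text
t: 3.3
eef_pos: [545.0, 237.5, 62.8]
tcp_rot: [3.14, 0.0, 1.686]
ft_force: [1.6, -6.0, 4.0]
opening: 0.004
```

View pics/top1.png

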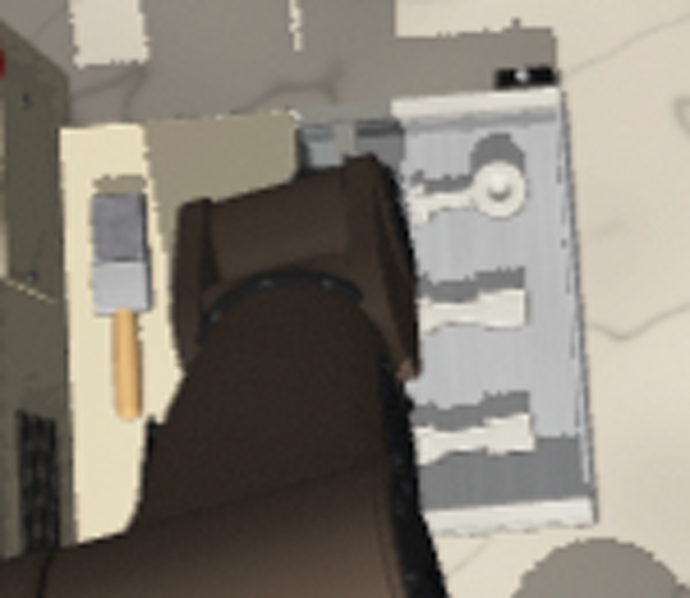

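The cover is moving, and both bars and the sprue are uncovered in the front half of the tray at crop (475,308), (478,437) and (470,190). I keep pushing to the stop.

```bash
python3 -m pendant '[[[0,0.004,0,0,0],[0,0.008,0,0,0],[0,0.01,0,0,0],[0,0.012,0,0,0],[0,0.012,0,0,0],[0,0.012,0,0,0],[0,0.012,0,0,0],[0,0.012,0,0,0]]]'
```

```text
t: 4.15
eef_pos: [543.4, 247.3, 61.7]
tcp_rot: [-3.141, 0.001, 1.684]
ft_force: [0.5, -8.3, 4.6]
opening: 0.007
```

```bash
python3 -m pendant '[[[0,0.002,0,0,0],[0,0.004,0,0,0],[0,0.006,0,0,0],[0,0.008,0,0,0],[0,0.008,0,0,0],[0,0.008,0,0,0],[0,0.008,0,0,0],[0,0.008,0,0,0]]]'
```

```text
t: 4.95
eef_pos: [543.3, 247.8, 61.8]
tcp_rot: [-3.138, 0.01, 1.685]
ft_force: [8.7, -64.2, 13.3]
opening: 0.004
```

Hard stop reached at 64 N, so the cover is fully open. I back off, rise, and clear the view.

```bash
python3 -m pendant '[[[0,-0.02,0,0,0],[0,-0.04,0,-0.02,0],[0.4,-0.07,0,-0.06,0],[0.4,-0.12,0,-0.1,0],[0.4,-0.17,0,-0.13,0],[0.4,-0.22,0,-0.13,0],[0.4,-0.265,0,-0.13,0],[0.4,-0.3,0,-0.13,0]]]'
python3 - <<'E'
from h import *
c=cam('top'); P=cloud(c); img=c['image']; z=P[...,2]; hsv=cv2.cvtColor(img,cv2.COLOR_BGR2HSV)
np.savez('top2.npz',**{k:c[k] for k in('image','range_z','fx','fy','cx','cy','R','t')})
cv2.imwrite('pics/top2.png',cv2.resize(img[110:240,90:240],None,fx=4.6,fy=4.6,interpolation=cv2.INTER_CUBIC))
m=((z>22)&(z<40)).astype(np.uint8); b=np.zeros_like(m); b[135:220,150:216]=1; m=m*b
n,l,st,ce=cv2.connectedComponentsWithStats(m)
for i in range(1,n):
    if st[i,4]<30: continue
    cs,_=cv2.findContours((l==i).astype(np.uint8),0,1); k=max(cs,key=cv2.contourArea)
    w=np.array([ray(c,*q[0],30)[:2] for q in k],np.float32); r=cv2.minAreaRect(w)
    vv,uu=np.nonzero(l==i); W=np.array([ray(c,a,bb,30)[:2] for a,bb in zip(uu,vv)]); ev=np.linalg.eigh(np.cov(W.T))[1][:,1]
    print(st[i],'ctr',np.round(r[0],1),'sz',np.round(r[1],1),r[2],'mean',W.mean(0).round(1),'pca',np.degrees(np.arctan2(ev[1],ev[0])).round(1),'z',np.median(z[l==i]).round(1))
m=((z>74)&(z<95)).astype(np.uint8); m[:,:130]=0;m[:,190:]=0; m[:120]=0;m[235:]=0
vv,uu=np.nonzero(m); print('rail px',uu.mean(),vv.mean(), ray(c,uu.mean(),vv.mean(),82))
to(543,200,200)
E
```

```text
t: 5.75
eef_pos: [576.5, -43.7, 192.2]
tcp_rot: [3.14, -0.0, 1.685]
ft_force: [0.5, 0.5, 0.0]
opening: 0.39
[185 135  28   3  37] ctr [707.  156.6] sz [ 7.4 96.9] 1.7523273229599 mean [707.7 158.8] pca 95.2 z 30.6
[179 145  26  14 146] ctr [650.  179.4] sz [44.  90.2] 4.805204391479492 mean [649.  170.3] pca 102.7 z 33.1
[173 173  32  10 204] ctr [555.2 184.9] sz [ 29.  110.3] 6.537195205688477 mean [555.3 183.9] pca 95.8 z 29.0
[174 200  32  12 204] ctr [456.6 175.9] sz [ 28.5 109.7] 8.87507152557373 mean [456.7 177. ] pca 99.8 z 29.2
rail px 155.795 176.19 [548.43625487 289.40052721  82.        ]
shift [ 0.2522 -0.0066 -0.0081] turn None | t 5.8 pos [577.4 -49.9 191.9] rot [3.140e+00 2.000e-03 1.681e+00] F [ 1.2 -5.2 -0.6] op 0.397
```

View pics/top2.png

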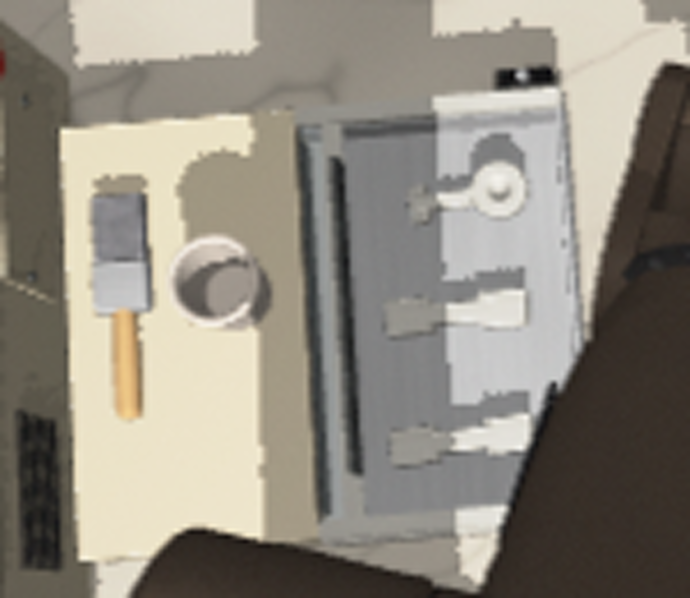

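The cover is open, with the rail at crop (345,310). Bar A is at (555.2,184.9), lying at 96.5°, and bar B at (456.6,175.9), at 98.9°. Their outlines of 110x29 match the given size. Next, approach bar A.

```bash
python3 -m pendant '[[[0.45,0.035,0,0,0],[0.45,0.08,0,0.01,0],[0.45,0.125,0.002,0.03,0],[0.45,0.17,0.004,0.06,0],[0.45,0.205,0.004,0.08,0],[0.45,0.228,0.004,0.1,0],[0.45,0.228,0.004,0.1,0],[0.45,0.228,0.004,0.1,0]]]'; python3 -c "
from h import *
to(555.2,184.9,15,1.684)"
```

```text
t: 6.6
eef_pos: [554.4, 185.3, 91.4]
tcp_rot: [-3.141, 0.0, 1.686]
ft_force: [0.4, 0.4, 0.2]
opening: 0.453
shift [-0.0004  0.0008  0.0764] turn 0.002 | t 6.6 pos [554.4 185.3  91.4] rot [-3.141  0.     1.686] F [0.4 0.4 0.2] op 0.453
```

```bash
python3 -m pendant '[[[0.45,0,0.001,0.03,0],[0.45,0,0.001,0.06,0],[0.45,0,0.001,0.072,0],[0.45,0,0.001,0.076,0],[0,0,0.001,0.076,0],[0,0,0.001,0.076,0],[0,0,0.001,0.076,0],[0,0,0.001,0.076,0]]]'; python3 -m pendant '[[[0,0,0,0,0],[0,0,0,-0.02,0],[0,0,0,-0.06,0],[0,0,0,-0.1,0],[0,0,0,-0.14,0],[0,0,0,-0.175,0],[0,0,0,-0.19,0],[0,0,0,-0.19,0]]]'
```

```text
t: 7.4
eef_pos: [555.9, 185.4, 16.4]
tcp_rot: [3.14, -0.0, 1.685]
ft_force: [0.8, -0.6, 0.8]
opening: 0.171
t: 8.2
eef_pos: [556.1, 185.5, 207.8]
tcp_rot: [3.138, -0.0, 1.685]
ft_force: [-0.4, 0.1, -2.1]
opening: 0.167
```

The grip is good: opening 15.9 mm matches the waist. Next, carry it to the tote, target (552,-216) at yaw 1.21.

```bash
python3 -m pendant '[[[0,-0.035,-0.004,0,0.04],[0,-0.083,-0.01,0,0.1],[0,-0.132,-0.016,0,0.16],[0,-0.181,-0.022,0,0.22],[0,-0.23,-0.029,0,0.28],[0,-0.279,-0.035,0,0.34],[0,-0.328,-0.041,0,0.4],[0,-0.37,-0.046,0,0.475]]]';  python3 -c "
from h import *
to(552.2,-216.1,60,1.2095)"
```

```text
t: 9.0
eef_pos: [551.0, -189.7, 204.0]
tcp_rot: [-3.139, 0.0, 1.207]
ft_force: [0.7, 0.3, -2.6]
opening: 0.164
shift [-0.0242  0.0105  0.144 ] turn -0.003 | t 9.0 pos [ 551.  -189.7  204. ] rot [-3.139  0.     1.207] F [ 0.7  0.3 -2.6] op 0.164
```

```bash
python3 -m pendant '[[[0,-0.024,0.0105,0.01,0],[0,-0.025,0.0105,0.05,0],[0,-0.025,0.0105,0.09,0],[0,-0.025,0.0105,0.125,0],[0,-0.025,0.0105,0.144,0],[0,-0.025,0.0105,0.144,0],[0,-0.025,0.0105,0.144,0],[0,-0.025,0.0105,0.144,0]]]'
```

```text
t: 9.8
eef_pos: [553.3, -214.7, 62.5]
tcp_rot: [3.14, 0.0, 1.21]
ft_force: [0.0, -0.7, -1.4]
opening: 0.163
```

```bash
python3 - <<'E'
from h import *
c=cam('side'); u,v=proj(c,(540,-200,30)); u,v=int(u),int(v)
cv2.imwrite('pics/side1.png',cv2.resize(c['image'][v-65:v+65,u-85:u+85],None,fx=4.6,fy=4.6,interpolation=cv2.INTER_CUBIC))
to(552.2,-216.1,10,1.2095)
E
```

```text
shift [-0.0017 -0.0006  0.0527] turn 0.0 | t 9.85 pos [ 553.4 -214.8   62.7] rot [3.14 0.   1.21] F [-0.9  0.4 -1.3] op 0.165
```

View pics/side1.png

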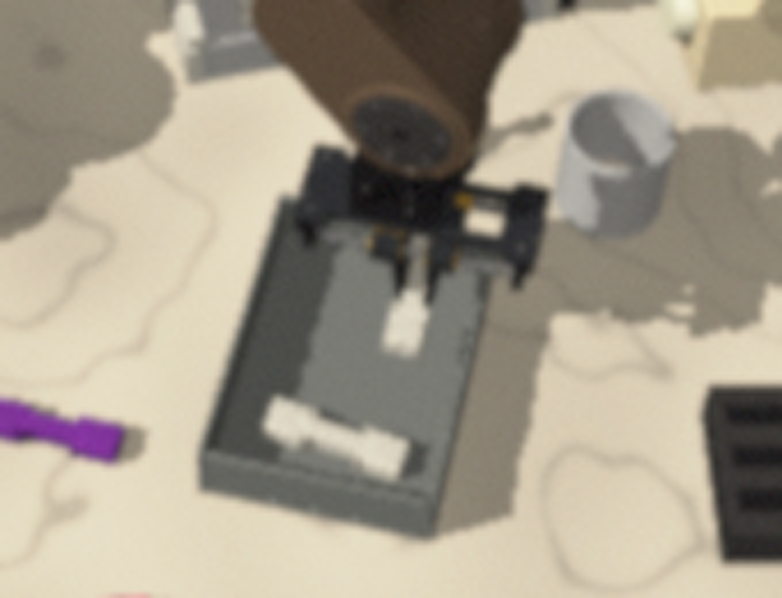

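Bar A hangs level above the free area of the tote at crop (405,310), clear of the old bar at (335,435). Lower and release.

```bash
python3 -m pendant '[[[0,0,0,0.02,0],[0,0,0,0.035,0],[0,0,0,0.044,0],[0,0,0,0.049,0],[0,0,0,0.052,0],[0,0,0,0.052,0],[0,0,0,0.052,0],[0,0,0,0.052,0]]]'
```

```text
t: 10.65
eef_pos: [553.1, -214.7, 9.9]
tcp_rot: [3.141, 0.0, 1.21]
ft_force: [-0.8, -0.2, -2.9]
opening: 0.164
```

```bash
python3 -m pendant '[[[0.4,0,0,0.0005,0],[0.4,0,0,0.0005,0],[0.4,0,0,0.0005,0],[0.4,0,0,-0.03,0],[0.4,0,0,-0.08,0],[0.4,0,0,-0.13,0],[0.45,0,0,-0.175,0],[0.45,0,0,-0.19,0]]]'; python3 -c "
from h import *
to(456.6,175.9,150,1.726)"
```

```text
t: 11.45
eef_pos: [554.0, -215.1, 204.7]
tcp_rot: [3.135, 0.001, 1.21]
ft_force: [0.6, 0.1, -0.3]
opening: 0.446
shift [ 0.3314 -0.2293  0.0547] turn -0.516 | t 11.45 pos [ 554.  -215.1  204.7] rot [3.135e+00 1.000e-03 1.210e+00] F [ 0.6  0.1 -0.3] op 0.446
```

```bash
python3 -m pendant '[[[0.45,0.03,-0.02,0,-0.05],[0.45,0.07,-0.048,0,-0.11],[0.45,0.111,-0.076,0,-0.17],[0.45,0.152,-0.104,0,-0.24],[0.45,0.193,-0.133,0,-0.31],[0.45,0.234,-0.161,0,-0.38],[0.45,0.275,-0.19,0,-0.45],[0.45,0.315,-0.217,0,-0.516]]]' >/dev/null; python3 -c "
from h import *
to(456.6,175.9,15,1.726)"
```

```text
shift [ 0.0177 -0.0009  0.1849] turn 0.003 | t 12.25 pos [460.2 158.6 199.9] rot [3.141 0.    1.729] F [ 1.   0.3 -0.3] op 0.452
```

```bash
python3 -m pendant '[[[0.45,0.01,-0.0005,0.02,0],[0.45,0.017,-0.001,0.06,0],[0.45,0.017,-0.001,0.1,0],[0.45,0.017,-0.001,0.12,0],[0.45,0.017,-0.001,0.12,0],[0.45,0.017,-0.001,0.12,0],[0.45,0.017,-0.001,0.12,0],[0.45,0.017,-0.001,0.12,0]]]' >/dev/null; python3 -c "
from h import *
to(456.6,175.9,15,1.726)"
```

```text
shift [ 0.0027 -0.0011  0.0658] turn -0.0 | t 13.05 pos [458.1 173.4  80.8] rot [ 3.139 -0.     1.726] F [-0.1 -0.   0.4] op 0.449
```

```bash
python3 -m pendant '[[[0.45,0.002,-0.001,0.03,0],[0.45,0.002,-0.001,0.055,0],[0.45,0.002,-0.001,0.063,0],[0.45,0.002,-0.001,0.065,0],[0,0.002,-0.001,0.065,0],[0,0.002,-0.001,0.065,0],[0,0.002,-0.001,0.065,0],[0,0.002,-0.001,0.065,0]]]'; python3 -m pendant '[[[0,0,0,0,0],[0,0,0,-0.02,0],[0,0,0,-0.06,0],[0,0,0,-0.1,0],[0,0,0,-0.14,0],[0,0,0,-0.175,0],[0,0,0,-0.19,0],[0,0,0,-0.19,0]]]';  python3 -c "
from h import *
to(477.4,-187.9,60,1.2095)"
```

```text
t: 13.85
eef_pos: [456.7, 175.3, 15.2]
tcp_rot: [3.14, -0.0, 1.726]
ft_force: [1.7, 0.3, 0.7]
opening: 0.171
t: 14.65
eef_pos: [456.7, 175.4, 206.5]
tcp_rot: [3.138, -0.0, 1.726]
ft_force: [0.5, -0.1, -1.8]
opening: 0.166
shift [-0.3621 -0.0357  0.1465] turn 0.516 | t 14.65 pos [456.7 175.4 206.5] rot [ 3.138 -0.     1.726] F [ 0.5 -0.1 -1.8] op 0.166
```

```bash
python3 -m pendant '[[[0,-0.03,-0.003,0,0.05],[0,-0.077,-0.008,0,0.11],[0,-0.125,-0.012,0,0.18],[0,-0.173,-0.017,0,0.25],[0,-0.221,-0.022,0,0.32],[0,-0.269,-0.027,0,0.39],[0,-0.317,-0.031,0,0.46],[0,-0.362,-0.036,0,0.516]]]' >/dev/null;  python3 -c "
from h import *
to(477.4,-187.9,60,1.2095)
c=cam('side'); u,v=proj(c,(500,-200,30)); u,v=int(u),int(v)
cv2.imwrite('pics/side2.png',cv2.resize(c['image'][v-65:v+65,u-85:u+85],None,fx=4.6,fy=4.6,interpolation=cv2.INTER_CUBIC))"
```

```text
shift [0.0025 0.0007 0.1431] turn -0.003 | t 15.45 pos [ 475.8 -190.   203.1] rot [-3.14  -0.     1.206] F [ 0.9 -0.4 -2.1] op 0.165
```

View pics/side2.png

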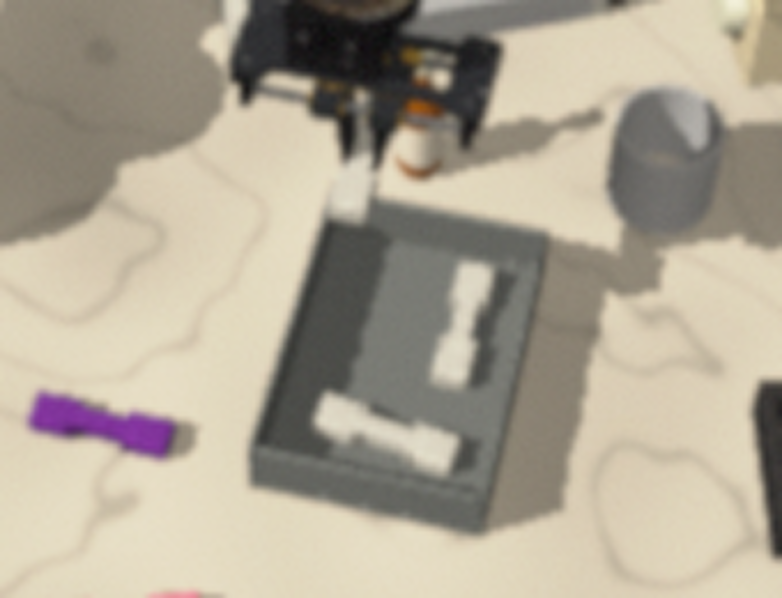

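Bar A lies flat at crop (465,325), clear of the old bar. Lowering bar B.

```bash
python3 -m pendant '[[[0,0.001,0,0.03,0],[0,0.001,0,0.07,0],[0,0.001,0,0.11,0],[0,0.001,0,0.14,0],[0,0.001,0,0.165,0],[0,0.001,0,0.18,0],[0,0.001,0,0.188,0],[0,0.001,0,0.19,0]]]'; python3 -c "
from h import *
to(477.4,-187.9,9,1.2095)"
```

```text
t: 16.3
eef_pos: [476.2, -186.7, 13.3]
tcp_rot: [-3.139, -0.0, 1.21]
ft_force: [0.3, -0.6, -1.6]
opening: 0.163
shift [-0.0007  0.0016  0.0043] turn 0.0 | t 16.3 pos [ 476.2 -186.7   13.3] rot [-3.139 -0.     1.21 ] F [ 0.3 -0.6 -1.6] op 0.163
```

```bash
python3 -m pendant '[[[0,0,0.001,0.003,0],[0,0,0.001,0.0045,0],[0,0,0.001,0.0045,0],[0.4,0,0.001,0.0045,0],[0.4,0,0.001,0.0045,0],[0.4,0,0.001,0.0045,0],[0.4,0,0.001,-0.02,0],[0.4,0,0.001,-0.05,0]]]'; python3 -m pendant '[[[0.4,0,0,-0.04,0],[0.4,0,0,-0.09,0],[0,0,0,-0.13,0],[0,0.04,-0.02,-0.14,-0.06],[0,0.085,-0.04,-0.14,-0.12],[0,0.13,-0.06,-0.14,-0.18],[0,0.175,-0.08,-0.14,-0.24],[0,0.215,-0.1,-0.14,-0.3]]]'; python3 -c "
from h import *
to(447.5,274.3,150,1.688)"
```

```text
t: 17.1
eef_pos: [477.3, -187.2, 64.6]
tcp_rot: [-3.139, -0.0, 1.21]
ft_force: [-0.1, -0.4, 0.5]
opening: 0.395
t: 17.9
eef_pos: [459.8, 51.0, 204.9]
tcp_rot: [3.141, -0.0, 1.512]
ft_force: [0.6, -0.0, 0.6]
opening: 0.01
shift [ 0.2222 -0.0253  0.0549] turn -0.176 | t 17.9 pos [459.8  51.  204.9] rot [ 3.141 -0.     1.512] F [ 0.6 -0.   0.6] op 0.01
```

Before going down I check the tote and the rail, with the arm still at y≈51 (tote clear of it).

```bash
python3 - <<'E'
from h import *
c=cam('top'); P=cloud(c); z=P[...,2]; O=np.array([498.9,-244.1]); a=np.radians(69.3-90)
m=((z>16)&(z<32)&(c['image'].min(-1)>120)).astype(np.uint8); b=np.zeros_like(m); b[145:235,262:350]=1
n,l,st,ce=cv2.connectedComponentsWithStats(m*b)
for i in range(1,n):
    if st[i,4]<40: continue
    cs,_=cv2.findContours((l==i).astype(np.uint8),0,1); k=max(cs,key=cv2.contourArea)
    r=cv2.minAreaRect(np.array([ray(c,*q[0],23)[:2] for q in k],np.float32)); d=np.array(r[0])-O
    print('bar',np.round(r[0],1),'in tote',(d@[np.cos(a),np.sin(a)]).round(1),(d@[-np.sin(a),np.cos(a)]).round(1),'sz',np.round(r[1],1),'z med/min/max',np.round(np.percentile(z[l==i],[50,5,95]),1))
m=((z>110)&(z<140)).astype(np.uint8); b[:]=0; b[145:195,118:160]=1
vv,uu=np.nonzero(m*b); print('crucible',len(uu),ray(c,(uu.min()+uu.max())/2,(vv.min()+vv.max())/2,128).round(1))
cv2.imwrite('pics/top3.png',cv2.resize(c['image'][110:240,90:360],None,fx=2.9,fy=2.9,interpolation=cv2.INTER_CUBIC))
E
```

```text
bar [ 552.1 -214.2] in tote 39.2 46.7 sz [109.   28.3] z med/min/max [22.2 17.7 27.5]
bar [ 479.7 -305.8] in tote 3.9 -64.5 sz [ 27.6 109.5] z med/min/max [22.6 17.3 27.8]
bar [ 478.  -186.4] in tote -40.0 46.6 sz [108.4  27.1] z med/min/max [21.6 17.4 27.6]
crucible 156 [558.6 345.7 128. ]
```

View pics/top3.png

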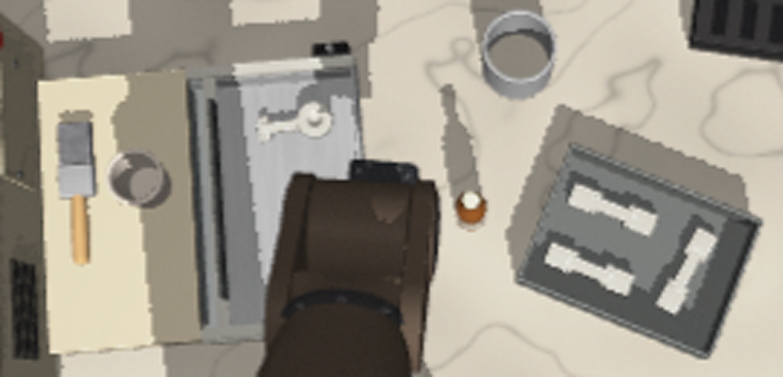

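All three bars lie flat and apart in the tote, at crop (612,208), (590,268) and (688,270). The rail is at (218,200) and the crucible at (140,180). Next I go down behind the rail, beside the crucible.

```bash
python3 -m pendant '[[[0,0.03,-0.003,0,-0.03],[0,0.075,-0.008,0,-0.07],[0,0.12,-0.014,0,-0.11],[0,0.165,-0.019,0,-0.15],[0,0.2,-0.023,0,-0.176],[0,0.22,-0.025,0.01,-0.176],[0,0.22,-0.025,0.03,-0.176],[0,0.22,-0.025,0.05,-0.176]]]' >/dev/null; python3 -c "
from h import *
to(447.5,274.3,62,1.688)"
```

```text
shift [ 0.0035 -0.0006  0.0922] turn -0.001 | t 18.75 pos [448.5 270.9 154.2] rot [ 3.141 -0.     1.687] F [-0.1 -0.2 -0.1] op 0.005
```

```bash
python3 -m pendant '[[[0,0.003,0,0.02,0],[0,0.003,0,0.045,0],[0,0.003,0,0.07,0],[0,0.003,0,0.085,0],[0,0.003,0,0.09,0],[0,0.003,0,0.091,0],[0,0.003,0,0.091,0],[0,0.003,0,0.091,0]]]'
```

```text
t: 19.55
eef_pos: [448.7, 273.3, 64.4]
tcp_rot: [3.14, -0.0, 1.686]
ft_force: [0.5, -0.3, 0.5]
opening: 0.004
```

```bash
python3 -m pendant '[[[0,-0.008,0,0.001,0],[0,-0.02,0,0.001,0],[0,-0.045,0,0.001,0],[0,-0.07,0,0.001,0],[0,-0.095,0,0.001,0],[0,-0.12,0,0.001,0],[0,-0.145,0,0.001,0],[0,-0.165,0,0.001,0]]]'; python3 -m pendant '[[[0,-0.004,0,0,0],[0,-0.007,0,0,0],[0,-0.01,0,0,0],[0,-0.012,0,0,0],[0,-0.012,0,0,0],[0,-0.012,0,0,0],[0,-0.012,0,0,0],[0,-0.012,0,0,0]]]'
```

```text
t: 20.35
eef_pos: [467.8, 107.8, 63.2]
tcp_rot: [3.14, -0.0, 1.685]
ft_force: [2.7, 5.5, 1.6]
opening: 0.005
t: 21.15
eef_pos: [468.4, 101.6, 63.0]
tcp_rot: [3.14, -0.004, 1.686]
ft_force: [-2.6, 43.4, 5.1]
opening: 0.006
```

A hard stop at 43 N suggests the cover is shut. I back off, rise clear, and verify.

```bash
python3 -m pendant '[[[0,0.01,0,0,0],[0,0.022,0,0,0],[0,0.022,0,-0.03,0],[0,0.022,0,-0.07,0],[0,0.022,0,-0.11,0],[0,-0.02,0,-0.13,0],[0,-0.065,0,-0.13,0],[0,-0.11,0,-0.13,0]]]'; python3 -m pendant '[[[0,-0.05,-0.01,0,0],[0,-0.1,-0.02,0,0],[0,-0.15,-0.02,0,0],[0,-0.19,-0.02,0,0],[0,-0.2,-0.02,0,0],[0,-0.2,-0.02,0,0],[0,-0.2,-0.02,0,0],[0,-0.2,-0.02,0,0]]]'
python3 - <<'E'
from h import *
c=cam('top'); P=cloud(c); z=P[...,2]
m=((z>70)&(z<95)).astype(np.uint8); b=np.zeros_like(m); b[115:237,192:224]=1
n,l,st,ce=cv2.connectedComponentsWithStats(m*b,connectivity=8)
i=1+np.argmax(st[1:,4]); vv,uu=np.nonzero(l==i); w=np.array([ray(c,a,bb,82)[:2] for a,bb in zip(uu,vv)],np.float32)
r=cv2.minAreaRect(w); print('rail',r,len(uu)); d=np.array(r[0])-[552.8,193]; a=np.radians(6.7); print('rail machine y',d@[-np.sin(a),np.cos(a)])
cv2.imwrite('pics/top4.png',cv2.resize(c['image'][110:240,90:360],None,fx=2.9,fy=2.9,interpolation=cv2.INTER_CUBIC))
E
```

```text
t: 21.95
eef_pos: [481.3, -12.7, 193.5]
tcp_rot: [3.14, 0.001, 1.688]
ft_force: [0.6, -0.1, 0.0]
opening: 0.005
t: 22.75
eef_pos: [484.3, -211.4, 192.7]
tcp_rot: [-3.141, -0.0, 1.687]
ft_force: [-0.1, -0.2, -0.1]
opening: 0.007
rail ((562.9595336914062, 97.92768859863281), (237.74526977539062, 6.8632073402404785), 6.607480049133301) 137
rail machine y -95.60834955198295
```

View pics/top4.png

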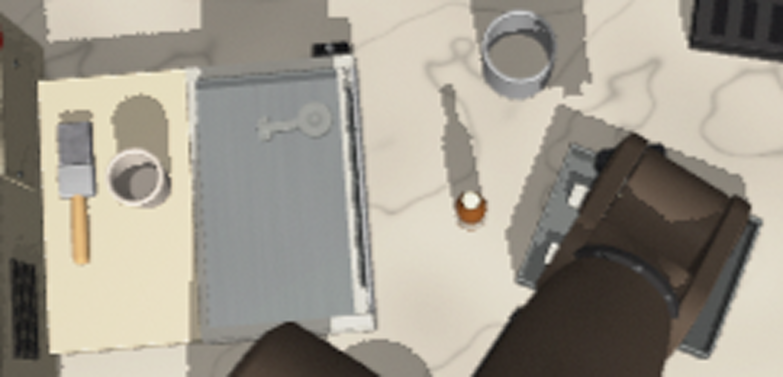

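The cover is shut: the rail is at machine y ≈ -95.6 against -97 nominal, at crop (357,190). The sprue is in the tray at (295,122), and the crucible, brush, bottle and flask have not moved. The arm is clear at z 193, so I hand in.

```bash
python3 -c "
from h import *
print(env.job_done(), env.state()['t'])"
```

```text
the job is handed in; nothing more can be done
the job is handed in; nothing more can be done
```

The job is handed in: the cover went back to its stop, both test bars are in the tote, and the cover is shut again. It took about 23 s of the 72 s allowed; `job_done()` gives no verdict.

- **Cover opened:** I pushed the rail until it hit the hard stop at 64 N. The cover had started about 20 mm open.
- **Bars:** I gripped each bar by its waist and set it down in the tote about 1 mm or less above the floor before letting go. The last clear top view showed all three bars flat and well apart, centred in the tote's own frame at about (39, 47), (-40, 47) and (4, -65) mm. That view was taken before I closed the cover; in the final one the arm hid most of the tote, so I did not check the bars again after that.
- **Cover shut:** I pushed it to a hard stop at 43 N, going down behind the rail beside the crucible.
- **Final checks:** The camera put the rail at machine y -95.6 mm against -97 nominal, within the roughly 2 mm calibration error. The sprue was in the tray, and the crucible, brush, bottle and flask looked unmoved. The hammer was outside that view, but the arm never came near it after the start. The arm was clear, with the fingertips at a height of 193 mm.
- **One small disagreement:** The fingertip positions at the two stops came out about 2.6 mm closer together than a full cover travel should give. I put that down to the assumed finger width, and it is inside the 6 mm tolerance.

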